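Close the filled balm tins with a tamper

ROBOT

A 6-joint arm with a two-finger parallel gripper is mounted at the origin on the work surface. World frame = base frame: x ahead of the robot, y to its left, z up, the work surface at z = 0. Lengths are in m, angles in rad, forces in N, time in s.
With the tool pointing down it reaches from about 0.3 to 0.875 m from the base axis. Payload 6.4 kg.
Tool frame: the origin (TCP) lies on the centre line of the jaws, within the pads' length; the fingertips stand 25 mm ahead of it and the grasp point (between the pads) lies 6 mm ahead of it; z points along the fingers, y is the line along which they close (so a half turn about z gives the same grasp; the last joint's range is limited). The gripper opens to 85 mm and grips with 20 to 120 N. Pads are 22 mm wide; open, the fingers measure 114 mm over their backs; the gripper's body (76 mm by 85 mm) begins 54 mm behind the grasp point. The pads swing forward as they close: fully open they stand 13 mm farther back than shut.
Start: joints at [1.135, 0.181, 1.607, -0, 1.354, -0.206], TCP at [0.131, 0.56, 0.256] pointing down, gripper open.
Joint ranges: [-2.99, 2.99], [-0.89, 2.07], [0.3, 2.58], [-1.14, 4.28], [0, 2.63], [-3.12, 3.12]. Speed limits (rad/s): [2.57, 2.57, 3.01, 3.14, 3.14, 3.14].

INTERFACE

Orientations are given as a unit quaternion [w, x, y, z].
In Python, from bench import get_obs, camera, hand_in, spot_in gives the robot as it stands.
- The arm moves only by the shell command python3 -m jog 'ROWS'. ROWS is JSON, one flat list of numbers, 7 for each row, row after row: the shift along the tool's x, y, z in m, then the turn, a rotation vector about the tool's x, y, z in rad, then the closure, from 0 (fully open) to 1 (shut). A call has 1 to 20 rows; each row is the pose to reach, as a shift and turn from the pose commanded when the call began, along the tool's axes at that moment; what a row does not reach only later rows make up. A row lasts 1/8 s, in which the tool goes at most 62.5 mm and 10.7 degrees, less where a joint would pass 70% of its speed; a pose out of reach is approached as far as the arm can. A call with a gripper value outside its range is refused whole. The fingers move at their own pace and stop on an object; the grip force is fixed at half the most. Time passes only in rows, so rows that repeat a pose let the fingers close. It gives the time, the measured TCP pose, the force, the opening and the grip force at its end, in the units of the state.
- get_obs(): the state, without advancing time (a new reading comes with each control period).
- camera(name): name is "scene" or "top" or "wrist"; returns a dict with "frame" (420x560x3 uint8, red, green, blue), "mtx" (3x3 intrinsics, pixels), "extrinsics" (4x4, takes a point from camera to world coordinates). Camera axes: x right, y up, looking along -z (the intrinsics and any distortion apply to the point x, -y, -z); pixel columns grow to the right and rows downward; lengths in m; the calibration is good to about 2 mm. A picture is of the moment at which its call begins. There is no depth.
- hand_in(): hands the job in; it is judged then, once.
Trained networks look in a picture, given as the dict that the camera call returned (one of the last four; its "shot" number tells which), for a name from the list of things; names that differ only in an ending like _2 or _b are one class to them, and where a whole thing is asked for, a point or a joint stands for the part that bears it (a point fixed in the world has none). Each returns a list of dicts, best first, with "confidence" (0 to 1); they miss things now and then, are a little off and sometimes report something else, mostly with a low value. They report only what shows in the picture. A call takes as long as a camera call. They do not tell look-alikes from the thing itself.
- spot_in(picture, name): "xyz" ([x, y, z] in m, in world coordinates, good to about 4 mm: the middle of the surface that is visible of it).
The state is a dict: "time_s": time; "q": joint angles; "dq": joint speeds; "joint_efforts": joint torques, N m; "eef_pos": TCP position; "eef_rot": TCP orientation; "wrist_force": force on the tool from outside, world axes, zero at the start; "torque": the same for the moment, N m; "opening": opening from 0.0 (shut) to 1.0 (fully open); "grasp_force": force on a finger pad.
Only numpy, scipy, OpenCV 4.12 (cv2) and the standard library are available. Lean on these libraries where they do the work, as an engineer would, in place of code of your own. Each camera call takes 0.05 s, during which the arm holds its last target. There are 200 camera calls.

TASK

Close balm tins with all the lids that lie ready: lay each lid knob up in the mouth of a tin filled with balm of the lid's own colour, one lid to a tin, and press it straight down with the hand tamper, not with the fingers, until it snaps fully home; the empty tin, and any filled tin for which there is no lid, stay open. When every lid is home, stand the tamper upright on the cork coaster, let go, and leave the jar, the box and the bowl alone.

Things in the scene. Friction and masses are not known exactly. Their poses are not given: they have to be found in the camera images.
- lid_y1_mid (a point): middle (18 mm above the underside, on the axis) of a press-in yellow lid: a disc 71 mm across, 10 mm thick (4 mm chamfer below) with a round knob on top, 26 mm across and 26 mm high; 36 mm tall in all, 60 to 120 g. z: its axis, up out of the knob. Starts knob up on the table. Of the five lids (three yellow) one may be absent
- lid_y2_mid (a point): middle (18 mm above the underside, on the axis) of a press-in yellow lid: a disc 71 mm across, 10 mm thick (4 mm chamfer below) with a round knob on top, 26 mm across and 26 mm high; 36 mm tall in all, 60 to 120 g. z: its axis, up out of the knob. Starts knob up on the table. Of the five lids (three yellow) one may be absent
- lid_y3_mid (a point): middle (18 mm above the underside, on the axis) of a press-in yellow lid: a disc 71 mm across, 10 mm thick (4 mm chamfer below) with a round knob on top, 26 mm across and 26 mm high; 36 mm tall in all, 60 to 120 g. z: its axis, up out of the knob. Starts knob up on the table. Of the five lids (three yellow) one may be absent
- lid_g1_mid (a point): middle (18 mm above the underside, on the axis) of a press-in green lid: a disc 71 mm across, 10 mm thick (4 mm chamfer below) with a round knob on top, 26 mm across and 26 mm high; 36 mm tall in all, 60 to 120 g. z: its axis, up out of the knob. Starts knob up on the table. Of the five lids (two green) one may be absent
- lid_g2_mid (a point): middle (18 mm above the underside, on the axis) of a press-in green lid: a disc 71 mm across, 10 mm thick (4 mm chamfer below) with a round knob on top, 26 mm across and 26 mm high; 36 mm tall in all, 60 to 120 g. z: its axis, up out of the knob. Starts knob up on the table. Of the five lids (two green) one may be absent
- tin_y1: fixed aluminium tin filled with yellow balm (seen inside); 82 mm across, 48 mm tall, mouth 75 mm. Origin: centre of underside; z up. A lid laid in rests on 3 sprung beads, its middle 59 mm above the tin's foot; pressed down with about 8 to 12 N it snaps past them onto the fill, its middle at 44 mm, knob top at 62 mm, and is held
- tin_y2: fixed aluminium tin filled with yellow balm (seen inside); 82 mm across, 48 mm tall, mouth 75 mm. Origin: centre of underside; z up. A lid laid in rests on 3 sprung beads, its middle 59 mm above the tin's foot; pressed down with about 8 to 12 N it snaps past them onto the fill, its middle at 44 mm, knob top at 62 mm, and is held
- tin_y3: fixed aluminium tin filled with yellow balm (seen inside); 82 mm across, 48 mm tall, mouth 75 mm. Origin: centre of underside; z up. A lid laid in rests on 3 sprung beads, its middle 59 mm above the tin's foot; pressed down with about 8 to 12 N it snaps past them onto the fill, its middle at 44 mm, knob top at 62 mm, and is held
- tin_g1: fixed aluminium tin filled with green balm (seen inside); 82 mm across, 48 mm tall, mouth 75 mm. Origin: centre of underside; z up. A lid laid in rests on 3 sprung beads, its middle 59 mm above the tin's foot; pressed down with about 8 to 12 N it snaps past them onto the fill, its middle at 44 mm, knob top at 62 mm, and is held
- tin_g2: fixed aluminium tin filled with green balm (seen inside); 82 mm across, 48 mm tall, mouth 75 mm. Origin: centre of underside; z up. A lid laid in rests on 3 sprung beads, its middle 59 mm above the tin's foot; pressed down with about 8 to 12 N it snaps past them onto the fill, its middle at 44 mm, knob top at 62 mm, and is held
- tin_empty: a like aluminium tin, but empty (bare metal inside): it gets no lid. Origin: centre of its underside; fixed
- tamper_mid (a point): middle (30 mm up, on the axis) of the loose hand tamper: flat steel foot 56 mm across and 14 mm thick, with an upright round dark wooden handle 30 mm across and 46 mm tall; 60 mm in all, 0.2 to 0.4 kg; z points up along the handle. Starts upright on the table
- coaster: round cork coaster, 100 mm across, 4 mm thick, fixed on the table: the tamper's parking place. Origin: centre of its underside
- honey_jar_mid (a point): middle (40 mm up) of a loose amber jar, 72 mm across, 80 mm tall; leave it alone
- soap_box_mid (a point): middle (22 mm up) of a loose cardboard box 70 x 110 x 45 mm; leave it alone
- bowl_mid (a point): middle (25 mm up) of a loose blue bowl, 110 mm across, 50 mm tall; leave it alone
Mind the look-alikes: they are no part of the job. What is shaped like the part that bears lid_g1_mid but pink or purple is not meant.

How it is judged:
By the outcome, as a careful person would: the job done as asked, in the order asked, and still so for the second after the job is handed in, with the robot touching nothing.
Of lid_y1, lid_y2, lid_y3, lid_g1, lid_g2 only 4 to 5 are there at a start; the rules pass over those that are not, and their reading is None.
At some moment in a run one of lid_y1, lid_y2, lid_y3, lid_g1, lid_g2, tamper may be knocked a few centimetres aside while the robot is not near it.
It also fails if it takes over 200 s, if anything falls off the work surface, if the arm or the gripper's body presses on something with over 40 N, if the wrist force passes 120 N, or if a joint passes its speed limit or range.

## Working session

There is one attempt and no reset: what is moved stays moved. The work goes in short steps, Python scripts to look and compute and a shell command to move; the robot and the scene stay as the last step left them, time stands still between calls to the robot, and variables do not carry over. Pictures are saved under pics/ and viewed, at most 14 in all, crops included, and the job is handed in when it is done.

```bash
mkdir -p pics
cat > h.py <<'E'
import numpy as np, cv2
from bench import get_obs, camera, hand_in, spot_in
def save(c,n): cv2.imwrite(f'pics/{n}.png', c['frame'][:,:,::-1])
def proj(c,p):
    E=np.linalg.inv(c['extrinsics']); q=E[:3,:3]@np.array(p,float)+E[:3,3]
    v=np.array(c['mtx'])@np.array([q[0],-q[1],-q[2]]); return v[:2]/v[2]
def unproj(c,uv,z):
    d=np.linalg.inv(c['mtx'])@np.array([uv[0],uv[1],1.]); d=np.array([d[0],-d[1],-d[2]])
    E=np.array(c['extrinsics']); d=E[:3,:3]@d; o=E[:3,3]; return o+d*(z-o[2])/d[2]
E
python3 - <<'E'
from h import *
np.set_printoptions(precision=3,suppress=True)
o=get_obs(); print(o)
t=camera('top'); save(t,'top0'); s=camera('scene'); save(s,'scene0')
print(t['extrinsics'],t['mtx'])
for n in ['lid_y1_mid','lid_g1_mid','tin_y1','tin_g1','tin_empty','tamper_mid','coaster','honey_jar_mid','soap_box_mid','bowl_mid']:
    for c,l in((t,'top'),(s,'scene')):
        for r in spot_in(c,n): print(n,l,np.array(r['xyz']),round(r['confidence'],2),proj(c,r['xyz']).round())
E
```

```text
{'time_s': 0.0, 'q': array([ 1.135,  0.182,  1.608, -0.   ,  1.354, -0.206]), 'dq': array([-0.001, -0.001,  0.   ,  0.   ,  0.   ,  0.002]), 'joint_efforts': array([ -0.   , -44.487, -35.133,  -0.   ,   0.009,  -0.   ]), 'eef_pos': array([0.131, 0.559, 0.255]), 'eef_rot': array([-0.   ,  0.115,  0.993, -0.001]), 'wrist_force': array([-0.004, -0.258, -0.181]), 'torque': array([ 0.017,  0.009, -0.02 ]), 'grasp_force': 0.0, 'opening': 0.9985946763074083}
[[ 0.028  0.984 -0.174  0.375]
 [-1.     0.025 -0.018 -0.024]
 [-0.013  0.174  0.985  1.124]
 [ 0.     0.     0.     1.   ]] [[409.311   0.    274.173]
 [  0.    409.311 204.816]
 [  0.      0.      1.   ]]
lid_y1_mid top [ 0.598 -0.275  0.008] 0.71 [373. 198.]
lid_y1_mid scene [ 0.617 -0.283  0.01 ] 0.56 [188. 271.]
lid_g1_mid top [ 0.615 -0.042  0.012] 0.97 [288. 190.]
lid_g1_mid top [ 0.359 -0.076  0.011] 0.96 [299. 284.]
lid_g1_mid top [ 0.493 -0.046  0.009] 0.76 [289. 234.]
lid_g1_mid top [0.608 0.218 0.025] 0.54 [194. 189.]
lid_g1_mid scene [ 0.63  -0.042  0.01 ] 0.88 [284. 249.]
lid_g1_mid scene [ 0.503 -0.052  0.008] 0.83 [263. 
[... 820 characters left out ...]
amper_mid top [0.579 0.344 0.029] 0.24 [147. 198.]
tamper_mid top [0.753 0.136 0.079] 0.2 [224. 132.]
tamper_mid scene [ 0.477 -0.312  0.016] 0.71 [164. 236.]
coaster top [ 0.559 -0.399  0.005] 0.85 [418. 213.]
coaster top [0.755 0.134 0.084] 0.22 [224. 131.]
coaster scene [ 0.554 -0.405  0.008] 0.78 [133. 267.]
coaster scene [0.48  0.075 0.03 ] 0.74 [304. 198.]
honey_jar_mid top [0.754 0.133 0.081] 0.87 [225. 132.]
honey_jar_mid scene [0.787 0.131 0.055] 0.73 [378. 259.]
soap_box_mid top [ 0.769 -0.107  0.043] 0.55 [313. 133.]
soap_box_mid scene [ 0.796 -0.113  0.049] 0.94 [281. 293.]
bowl_mid top [ 0.765 -0.237  0.023] 0.96 [359. 138.]
bowl_mid scene [ 0.736 -0.239  0.031] 0.98 [219. 295.]
```

View pics/top0.png

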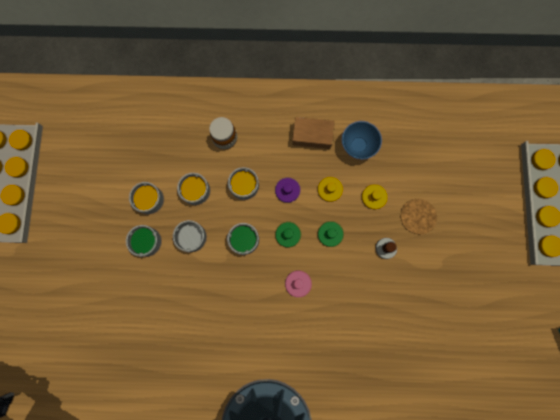

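View pics/scene0.png

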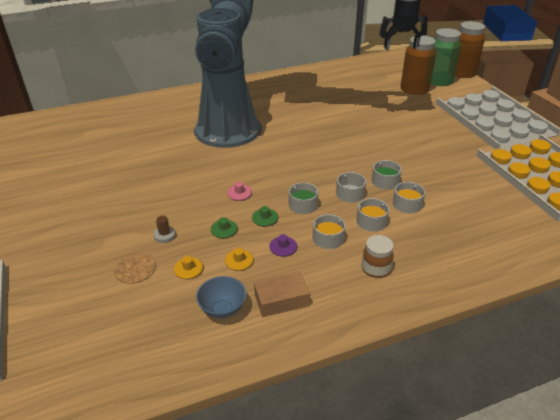

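The top view shows four lids: yellow at (330,189) and (375,197), green at (288,235) and (330,234). Purple (288,190) and pink (299,284) are decoys. The yellow tins are at (146,198), (193,189) and (243,183), the green tins at (142,241) and (243,239), and the empty one at (189,237). The tamper is at (387,248) and the coaster at (419,217). Next I'll refine these by matching rendered silhouettes.

```bash
cat >> h.py <<'E'
W={'y':((15,150,90),(32,255,255)),'g':((45,120,30),(85,255,255)),'w':((0,60,10),(14,255,75))}
SC=8
def ring(c,x,y,r,z):
    a=np.linspace(0,2*np.pi,48)
    return np.array([proj(c,(x+r*np.cos(t),y+r*np.sin(t),z)) for t in a])
def hull(sh,c,pts):
    m=np.zeros(sh,np.uint8); cv2.fillConvexPoly(m,cv2.convexHull(np.round((np.vstack(pts)+.5)*SC-.5).astype(np.int32)),1); return m
def render(c,kind,x,y,z0=0):
    sh=(420*SC,560*SC); R=lambda r,z:ring(c,x,y,r,z0+z)
    if kind=='lid': return hull(sh,c,[R(.0315,0),R(.0355,.004),R(.0355,.01)])|hull(sh,c,[R(.013,.01),R(.013,.036)])
    if kind=='tin': return hull(sh,c,[R(.0375,.026)])&hull(sh,c,[R(.0375,.048)])
    if kind=='handle': return hull(sh,c,[R(.015,.014),R(.015,.06)])
def locate(c,kind,col,x,y,z0=0,win=.055):
    """refine x,y by matching colour-mask centroid with the rendered silhouette"""
    hsv=cv2.cvtColor(c['frame'],cv2.COLOR_RGB2HSV); m=cv2.inRange(hsv,*map(np.array,W[col]))
    w=hull(m.shape+(), c, []) if 0 else np.zeros_like(m)
    cv2.fillConvexPoly(w,cv2.convexHull(np.round(np.vstack([ring(c,x,y,win,z0),ring(c,x,y,win*.8,z0+.05)])).astype(np.int32)),1)
    m=m*w; n,L,S,C=cv2.connectedComponentsWithStats(m)
    if n<2: return None
    k=1+S[1:,4].argmax(); cm=C[k]
    for _ in range(4):
        M=cv2.moments(render(c,kind,x,y,z0),True); cr=(np.array([M['m10'],M['m01']])/M['m00']+.5)/SC-.5
        d=unproj(c,cm,z0+.02)-unproj(c,cr,z0+.02); x+=d[0]; y+=d[1]
    return round(x,4),round(y,4),S[k,4],round(M['m00']/SC**2)
E
python3 - <<'E'
from h import *
t=camera('top'); s=camera('scene')
for k,col,x,y in [('lid','y',.615,-.165),('lid','y',.598,-.275),('lid','g',.493,-.046),('lid','g',.493,-.16),('tin','y',.581,.345),('tin','y',.61,.218),('tin','y',.628,.082),('tin','g',.465,.345),('tin','g',.477,.076),('handle','w',.465,-.306)]:
    print(k,col,locate(t,k,col,x,y),locate(s,k,col,x,y))
E
```

```text
lid y (np.float64(0.6144), np.float64(-0.1648), np.int32(1270), 518) (np.float64(0.6202), np.float64(-0.1579), np.int32(536), 526)
lid y (np.float64(0.598), np.float64(-0.2751), np.int32(1310), 528) (np.float64(0.6015), np.float64(-0.2807), np.int32(560), 549)
lid g (np.float64(0.4918), np.float64(-0.0426), np.int32(481), 538) (np.float64(0.4919), np.float64(-0.0447), np.int32(276), 417)
lid g (np.float64(0.4967), np.float64(-0.1587), np.int32(485), 542) (np.float64(0.4957), np.float64(-0.1603), np.int32(318), 444)
tin y (np.float64(0.5797), np.float64(0.348), np.int32(480), 503) (np.float64(0.5784), np.float64(0.3469), np.int32(162), 184)
tin y (np.float64(0.6086), np.float64(0.2194), np.int32(484), 515) (np.float64(0.6075), np.float64(0.2186), np.int32(199), 222)
tin y (np.float64(0.6268), np.float64(0.0831), np.int32(479), 528) (np.float64(0.6254), np.float64(0.0825), np.int32(242), 263)
tin g (np.float64(0.4623), np.float64(0.3461), np.int32(466), 540) (np.float64(0.4605), np.float64(0.3445), np.int32(77), 144)
tin g (np.float64(0.4751), np.float64(0.0774), np.int32(502), 594) (np.float64(0.4726), np.float64(0.076), np.int32(115), 189)
handle w (np.float64(0.4614), np.float64(-0.3085), np.int32(97), 159) (np.float64(0.4717), np.float64(-0.3091), np.int32(76), 242)
```

```bash
python3 -m jog '[0,0,0,0,0,0.115,0.4, 0,0,0,0,0,0.231,0.4, 0,0,0,0,0,0.231,0.4]'; python3 -c "
from h import *
c=camera('wrist');save(c,'w0');print(get_obs()['eef_rot'],get_obs()['eef_pos'],c['extrinsics'],get_obs()['opening'])"
```

```text
time_s: 1.58
eef_pos: [0.131, 0.5599, 0.2563]
eef_rot: [0.0, 0.228, 0.974, -0.0]
wrist_force: [-0.0, 0.4, 0.2]
opening: 0.599
grasp_force: 0.0
[-1.16652889e-06  2.27228342e-01  9.73841507e-01 -7.53426638e-06] [0.13098139 0.5598899  0.25629706] [[ 4.43702411e-01 -8.51169823e-01 -2.80424863e-01  5.87868277e-02]
 [ 8.96173900e-01  4.21669889e-01  1.38082746e-01  5.96697223e-01]
 [ 7.14854550e-04 -3.12577091e-01  9.49892126e-01  3.73882215e-01]
 [ 0.00000000e+00  0.00000000e+00  0.00000000e+00  1.00000000e+00]] 0.5992007071903588
```

```bash
sed -i "s/'y':((15,150,90)/'y':((18,215,90)/" h.py; python3 -m jog '[0,0,0,0,0,-0.153,0.4, 0,0,0,0,0,-0.306,0.4, 0,0,0,0,0,-0.4585,0.4, 0,0,0,0,0,-0.4585,0.4]' | grep eef; python3 -m jog '[-0.359,-0.603,0.056,0,0,0,0.4,-0.359,-0.603,0.056,0,0,0,0.4,-0.359,-0.603,0.056,0,0,0,0.4,-0.359,-0.603,0.056,0,0,0,0.4,-0.359,-0.603,0.056,0,0,0,0.4,-0.359,-0.603,0.056,0,0,0,0.4,-0.359,-0.603,0.056,0,0,0,0.4,-0.359,-0.603,0.056,0,0,0,0.4,-0.359,-0.603,0.056,0,0,0,0.4,-0.359,-0.603,0.056,0,0,0,0.4,-0.359,-0.603,0.056,0,0,0,0.4,-0.359,-0.603,0.056,0,0,0,0.4,-0.359,-0.603,0.056,0,0,0,0.4,-0.359,-0.603,0.056,0,0,0,0.4]'
python3 - <<'E'
from h import *
c=camera('wrist');save(c,'w1');t=camera('top')
print(c['extrinsics'])
print(get_obs()['eef_pos'],locate(c,'lid','g',.492,-.044))
for k,col,x,y in [('lid','y',.615,-.165),('lid','y',.598,-.275)]: print(locate(t,k,col,x,y),locate(c,k,col,x,y))
print(locate(c,'lid','g',.497,-.159),locate(c,'tin','g',.475,.077))
E
```

```text
eef_pos: [0.131, 0.5599, 0.2563]
eef_rot: [-0.0, 0.001, 1.0, -0.0]
time_s: 3.88
eef_pos: [0.4878, -0.0425, 0.2002]
eef_rot: [-0.0, 0.001, 1.0, 0.0]
wrist_force: [-0.3, 0.3, 0.2]
opening: 0.597
grasp_force: 0.0
[[ 0.00163466 -0.94998505 -0.31229109  0.4073596 ]
 [ 0.99999708  0.00210837 -0.00117924 -0.04137444]
 [ 0.00177868 -0.31228825  0.94998573  0.31783917]
 [ 0.          0.          0.          1.        ]]
[ 0.48799744 -0.0423731   0.20042106] (np.float64(0.4644), np.float64(-0.0586), np.int32(23), 4861)
(np.float64(0.6377), np.float64(-0.1622), np.int32(220), 514) None
(np.float64(0.6035), np.float64(-0.2804), np.int32(493), 527) None
(np.float64(0.4733), np.float64(-0.1345), np.int32(7), 4820) (np.float64(0.4916), np.float64(0.081), np.int32(1281), 4678)
```

View pics/w1.png

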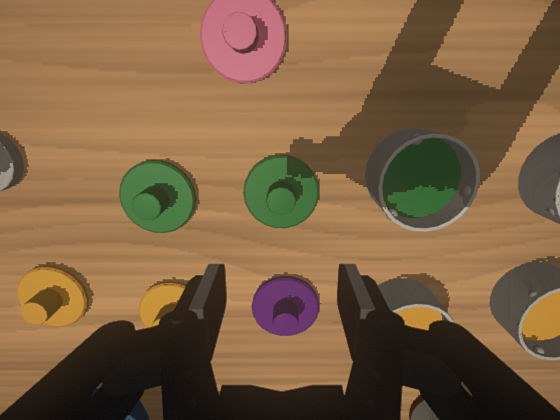

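Wrist view: green lids at (281,190) and (158,197), green tin at (423,180). The colour masks need loosening for this camera, so I'll sample colours.

```bash
python3 - <<'E'
from h import *
import re
f=cv2.imread('pics/w1.png'); h=cv2.cvtColor(f,cv2.COLOR_BGR2HSV)
for n,(u,v) in dict(g=(262,190),gk=(281,200),gshadow=(300,165),gtin=(425,165),y=(70,285),yk=(45,300),wood=(100,100),wood2=(350,230),shw=(500,60)).items(): print(n,h[v,u])
f=cv2.imread('pics/top0.png'); h=cv2.cvtColor(f,cv2.COLOR_BGR2HSV)
for n,(u,v) in dict(y=(330,196),y2=(370,203),wood=(350,230),gl=(285,241),glk=(288,233),ty=(243,186),tam=(390,246),glow=(330,242)).items(): print(n,h[v,u])
s=open('h.py').read()
s=s.replace("'g':((45,120,30)","'g':((45,85,25)"); open('h.py','w').write(s)
E
python3 - <<'E'
from h import *
c=camera('wrist'); t=camera('top'); s=camera('scene')
for k,col,x,y in [('lid','g',.492,-.044),('lid','g',.497,-.159),('tin','g',.475,.077),('tin','g',.462,.345)]: print(k,[locate(q,k,col,x,y) for q in (c,t,s)])
E
```

```text
g [ 56 112 121]
gk [ 57 116 117]
gshadow [ 45 118  67]
gtin [ 59 117  59]
y [ 19 176 197]
yk [ 17 176  94]
wood [ 15 128 171]
wood2 [ 15 126 164]
shw [ 15 128 158]
y [ 25 255 162]
y2 [ 26 255 161]
wood [ 17 154 139]
gl [ 66 175  99]
glk [ 65 174 101]
ty [ 23 255 162]
tam [ 12 204  70]
glow [ 65 165 105]
lid [(np.float64(0.4928), np.float64(-0.0418), np.int32(3999), 4501), (np.float64(0.4753), np.float64(-0.0398), np.int32(193), 541), (np.float64(0.4912), np.float64(-0.0436), np.int32(340), 416)]
lid [(np.float64(0.497), np.float64(-0.1578), np.int32(3859), 4539), (np.float64(0.4931), np.float64(-0.1681), np.int32(317), 544), (np.float64(0.496), np.float64(-0.16), np.int32(346), 445)]
tin [(np.float64(0.4745), np.float64(0.0776), np.int32(4685), 5032), (np.float64(0.4665), np.float64(0.0514), np.int32(77), 603), (np.float64(0.4738), np.float64(0.0763), np.int32(132), 190)]
tin [None, (np.float64(0.4624), np.float64(0.3458), np.int32(493), 540), (np.float64(0.4605), np.float64(0.3442), np.int32(115), 144)]
```

```bash
python3 -m jog '[-0.0045,0.001,0.1,0,0,0,0.4,-0.0045,0.001,0.14,0,0,0,0.4,-0.0045,0.001,0.16,0,0,0,0.4,-0.0045,0.001,0.16,0,0,0,0.4,-0.0045,0.001,0.16,0,0,0,0.4]'; python3 -m jog '[0,0,0,0,0,0,1,0,0,0,0,0,0,1,0,0,0,0,0,0,1,0,0,0,0,0,0,1,0,0,0,0,0,0,1]'; python3 -m jog '[0,0,-0.04,0,0,0,1,0,0,-0.09,0,0,0,1,0,0,-0.09,0,0,0,1,0,0,-0.09,0,0,0,1]'
python3 - <<'E'
from h import *
c=camera('wrist'); save(c,'w2'); s=camera('scene')
p=get_obs()['eef_pos'];print(p)
for q in (c,s): print(locate(q,'lid','g',p[0],p[1],p[2]-.038), locate(q,'tin','g',.475,.077))
E
```

```text
time_s: 4.75
eef_pos: [0.4942, -0.0431, 0.0418]
eef_rot: [0.001, 0.001, 1.0, -0.0]
wrist_force: [0.1, -0.4, 0.4]
opening: 0.6
grasp_force: 0.0
time_s: 5.38
eef_pos: [0.4947, -0.0434, 0.0426]
eef_rot: [0.002, 0.001, 1.0, -0.001]
wrist_force: [-1.5, 1.2, 6.9]
opening: 0.279
grasp_force: 58.4
time_s: 5.88
eef_pos: [0.4931, -0.0429, 0.1307]
eef_rot: [0.001, 0.001, 1.0, -0.0]
wrist_force: [-0.6, 1.7, -0.5]
opening: 0.276
grasp_force: 58.9
[ 0.49211125 -0.04260516  0.12924643]
(np.float64(0.4854), np.float64(-0.0412), np.int32(11425), 16486) (np.float64(0.4747), np.float64(0.0773), np.int32(7389), 7926)
(np.float64(0.4986), np.float64(-0.0446), np.int32(274), 445) (np.float64(0.4732), np.float64(0.0757), np.int32(134), 189)
```

View pics/w2.png

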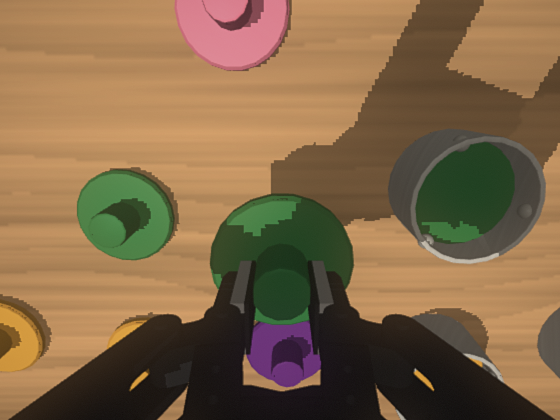

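```bash
python3 -m jog '[0.016,0.1195,0,0,0,0,1,0.016,0.1195,0,0,0,0,1,0.016,0.1195,0,0,0,0,1,0.016,0.1195,0.02,0,0,0,1,0.016,0.1195,0.03,0,0,0,1,0.016,0.1195,0.03,0,0,0,1,0.016,0.1195,0.03,0,0,0,1]'
python3 - <<'E'
from h import *
c=camera('wrist'); save(c,'w3'); print(get_obs()['eef_pos'])
E
```

```text
time_s: 6.85
eef_pos: [0.4777, 0.0761, 0.1005]
eef_rot: [0.0, 0.002, 1.0, -0.0]
wrist_force: [-0.2, -0.0, -1.0]
opening: 0.278
grasp_force: 59.3
[0.47780725 0.07615873 0.10069591]
```

View pics/w3.png

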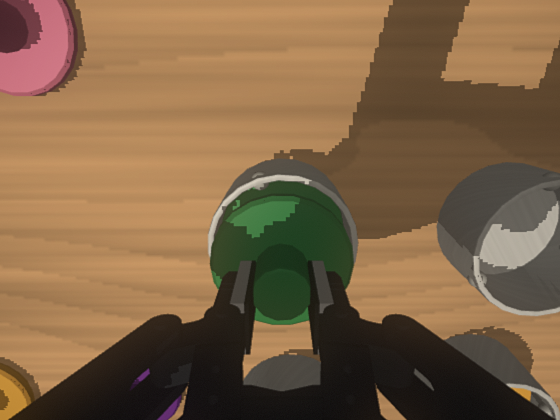

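The lid sits over the mouth, centred at about (283,250), and needs a 2 mm trim. I'll lower, open and lift.

```bash
python3 -m jog '[0.002,0.001,0.005,0,0,0,1,0.002,0.001,0.01,0,0,0,1,0.002,0.001,0.0155,0,0,0,1,0.002,0.001,0.0155,0,0,0,1]'; python3 -m jog '[0,0,0,0,0,0,0.4,0,0,0,0,0,0,0.4,0,0,0,0,0,0,0.4,0,0,-0.03,0,0,0,0.4,0,0,-0.08,0,0,0,0.4,0,0,-0.115,0,0,0,0.4,0,0,-0.115,0,0,0,0.4]'
python3 - <<'E'
from h import *
c=camera('wrist'); save(c,'w4'); s=camera('scene'); print(get_obs()['eef_pos'])
for q in (c,s): print(locate(q,'lid','g',.4745,.077,.041),locate(q,'lid','g',.497,-.159))
E
```

```text
time_s: 7.4
eef_pos: [0.4758, 0.0774, 0.0846]
eef_rot: [0.0, 0.001, 1.0, -0.0]
wrist_force: [2.6, -2.6, -2.0]
opening: 0.275
grasp_force: 59.1
time_s: 8.28
eef_pos: [0.4774, 0.0775, 0.2031]
eef_rot: [0.003, 0.001, 1.0, -0.0]
wrist_force: [1.0, -0.3, -0.2]
opening: 0.601
grasp_force: 0.0
[0.47513733 0.07766034 0.19964014]
(np.float64(0.4734), np.float64(0.0786), np.int32(5592), 5845) (np.float64(0.4967), np.float64(-0.1587), np.int32(3391), 4304)
(np.float64(0.4734), np.float64(0.0761), np.int32(319), 396) (np.float64(0.4959), np.float64(-0.1601), np.int32(345), 444)
```

```bash
python3 -m jog '[-0.022,-0.2362,0,0,0,0,0.4,-0.022,-0.2362,0,0,0,0,0.4,-0.022,-0.2362,0,0,0,0,0.4,-0.022,-0.2362,0,0,0,0,0.4,-0.022,-0.2362,0.06,0,0,0,0.4,-0.022,-0.2362,0.12,0,0,0,0.4,-0.022,-0.2362,0.154,0,0,0,0.4,-0.022,-0.2362,0.154,0,0,0,0.4,-0.022,-0.2362,0.154,0,0,0,0.4]'; python3 -m jog '[0,0,0,0,0,0,1,0,0,0,0,0,0,1,0,0,0,0,0,0,1,0,0,0,0,0,0,1,0,0,0,0,0,0,1]'; python3 -m jog '[0,0,-0.04,0,0,0,1,0,0,-0.09,0,0,0,1,0,0,-0.09,0,0,0,1,0,0,-0.09,0,0,0,1,0,0,-0.09,0,0,0,1]'; python3 -c "
from bench import *
print(get_obs()['eef_pos'])"
```

```text
time_s: 9.5
eef_pos: [0.4971, -0.1588, 0.0463]
eef_rot: [0.0, 0.001, 1.0, -0.0]
wrist_force: [1.0, 0.0, 1.1]
opening: 0.596
grasp_force: 0.0
time_s: 10.12
eef_pos: [0.4981, -0.1592, 0.0479]
eef_rot: [0.001, 0.001, 1.0, -0.001]
wrist_force: [-1.7, 0.3, 7.7]
opening: 0.274
grasp_force: 58.5
time_s: 10.75
eef_pos: [0.4959, -0.1581, 0.1345]
eef_rot: [-0.001, 0.001, 1.0, 0.001]
wrist_force: [0.1, -0.2, -1.8]
opening: 0.27
grasp_force: 58.9
[ 0.4958517  -0.15806834  0.13452767]
```

```bash
python3 -m jog '[0.034,0.503,-0.03,0,0,0,1,0.034,0.503,-0.03,0,0,0,1,0.034,0.503,-0.03,0,0,0,1,0.034,0.503,-0.03,0,0,0,1,0.034,0.503,-0.03,0,0,0,1,0.034,0.503,-0.03,0,0,0,1,0.034,0.503,-0.03,0,0,0,1,0.034,0.503,-0.03,0,0,0,1,0.034,0.503,-0.03,0,0,0,1,0.034,0.503,0.0,0,0,0,1,0.034,0.503,0.0295,0,0,0,1,0.034,0.503,0.0295,0,0,0,1,0.034,0.503,0.0295,0,0,0,1]'
python3 - <<'E'
from h import *
c=camera('wrist'); save(c,'w5'); print(get_obs()['eef_pos'])
E
```

```text
time_s: 12.38
eef_pos: [0.4643, 0.3439, 0.1066]
eef_rot: [-0.0, 0.002, 1.0, -0.0]
wrist_force: [1.0, 0.5, 0.1]
opening: 0.269
grasp_force: 59.4
[0.46482778 0.34426117 0.10729052]
```

View pics/w5.png

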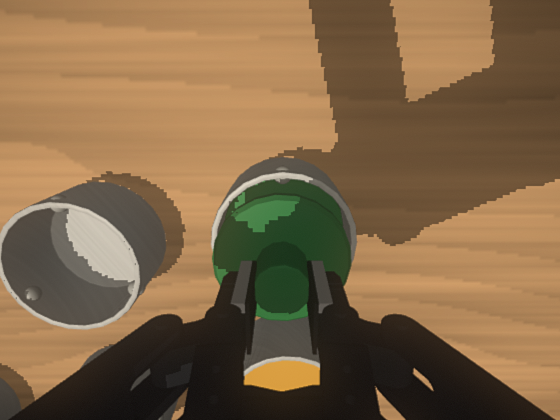

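The lid at (283,250) is aligned with the rim, so I'll lower and release.

```bash
python3 -m jog '[0.0017,0.0006,0.006,0,0,0,1,0.0017,0.0006,0.012,0,0,0,1,0.0017,0.0006,0.0185,0,0,0,1,0.0017,0.0006,0.0185,0,0,0,1]'; python3 -m jog '[0,0,0,0,0,0,0.4,0,0,0,0,0,0,0.4,0,0,0,0,0,0,0.4,0,0,-0.03,0,0,0,0.4,0,0,-0.08,0,0,0,0.4,0,0,-0.115,0,0,0,0.4,0,0,-0.115,0,0,0,0.4]'
python3 - <<'E'
from h import *
c=camera('wrist'); s=camera('scene');t=camera('top'); save(s,'s5'); print(get_obs()['eef_pos'])
for q in (c,s): print(locate(q,'lid','g',.4615,.345,.041))
for k,col,x,y in [('lid','y',.615,-.162),('lid','y',.6,-.278),('tin','y',.609,.219),('tin','y',.626,.083)]: print(k,[locate(q,k,col,x,y) for q in (t,s)])
E
```

```text
time_s: 12.92
eef_pos: [0.4623, 0.345, 0.0875]
eef_rot: [-0.0, 0.001, 1.0, -0.0]
wrist_force: [-0.2, -1.3, 1.1]
opening: 0.275
grasp_force: 59.6
time_s: 13.8
eef_pos: [0.4642, 0.346, 0.2067]
eef_rot: [0.003, 0.001, 1.0, 0.002]
wrist_force: [0.6, 0.4, -0.4]
opening: 0.597
grasp_force: 0.0
[0.46160942 0.34471508 0.20170476]
(np.float64(0.4609), np.float64(0.3466), np.int32(5548), 5695)
(np.float64(0.4604), np.float64(0.3449), np.int32(282), 350)
lid [(np.float64(0.6219), np.float64(-0.1576), np.int32(487), 517), (np.float64(0.6222), np.float64(-0.1586), np.int32(318), 526)]
lid [(np.float64(0.6037), np.float64(-0.2806), np.int32(494), 527), (np.float64(0.6037), np.float64(-0.2818), np.int32(339), 551)]
tin [(np.float64(0.609), np.float64(0.2194), np.int32(443), 516), (np.float64(0.6077), np.float64(0.2185), np.int32(127), 222)]
tin [(np.float64(0.6273), np.float64(0.0832), np.int32(455), 527), (np.float64(0.6261), np.float64(0.0819), np.int32(166), 264)]
```

View pics/s5.png

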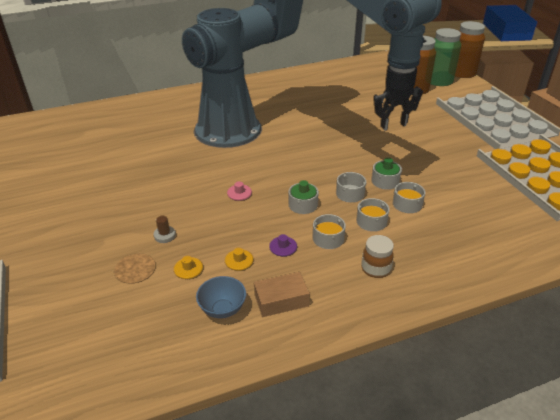

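```bash
sed -i "s/^W={/W={'Y':((16,150,50),(32,255,255)),/" h.py; python3 -m jog '[-0.1604,-0.5027,0,0,0,0,0.4,-0.1604,-0.5027,0,0,0,0,0.4,-0.1604,-0.5027,0,0,0,0,0.4,-0.1604,-0.5027,0,0,0,0,0.4,-0.1604,-0.5027,0,0,0,0,0.4,-0.1604,-0.5027,0,0,0,0,0.4,-0.1604,-0.5027,0,0,0,0,0.4,-0.1604,-0.5027,0,0,0,0,0.4,-0.1604,-0.5027,0,0,0,0,0.4,-0.1604,-0.5027,0,0,0,0,0.4,-0.1604,-0.5027,0,0,0,0,0.4]'
python3 - <<'E'
from h import *
c=camera('wrist'); print(get_obs()['eef_pos'],locate(c,'lid','Y',.621,-.158),locate(c,'lid','Y',.603,-.281))
E
```

```text
time_s: 15.32
eef_pos: [0.6206, -0.1569, 0.2012]
eef_rot: [-0.001, 0.001, 1.0, 0.001]
wrist_force: [0.1, 0.2, 0.1]
opening: 0.596
grasp_force: 0.0
[ 0.62080091 -0.15653299  0.20164856] (np.float64(0.6223), np.float64(-0.1559), np.int32(4410), 4513) (np.float64(0.6041), np.float64(-0.2784), np.int32(4707), 4856)
```

```bash
python3 -m jog '[-0.001,0,0.06,0,0,0,0.4,-0.001,0,0.12,0,0,0,0.4,-0.001,0,0.155,0,0,0,0.4,-0.001,0,0.155,0,0,0,0.4,-0.001,0,0.155,0,0,0,0.4]'; python3 -m jog '[0,0,0,0,0,0,1,0,0,0,0,0,0,1,0,0,0,0,0,0,1,0,0,0,0,0,0,1,0,0,0,0,0,0,1]'; python3 -m jog '[0,0,-0.04,0,0,0,1,0,0,-0.09,0,0,0,1,0,0,-0.09,0,0,0,1,0,0,-0.09,0,0,0,1,0,0,-0.09,0,0,0,1]'; python3 -c "
from bench import *
print(get_obs()['eef_pos'])"
```

```text
time_s: 16.0
eef_pos: [0.6236, -0.1576, 0.0496]
eef_rot: [0.001, 0.001, 1.0, -0.0]
wrist_force: [0.3, -0.7, 0.5]
opening: 0.601
grasp_force: 0.0
time_s: 16.62
eef_pos: [0.6241, -0.1585, 0.0506]
eef_rot: [0.002, 0.001, 1.0, -0.001]
wrist_force: [-1.5, 1.3, 7.1]
opening: 0.268
grasp_force: 58.5
time_s: 17.25
eef_pos: [0.6215, -0.1576, 0.1363]
eef_rot: [-0.001, 0.001, 1.0, 0.001]
wrist_force: [0.2, -0.2, -0.7]
opening: 0.269
grasp_force: 58.9
[ 0.62150645 -0.15760635  0.13631714]
```

```bash
python3 -m jog '[-0.0063,0.2404,0,0,0,0,1,-0.0063,0.2404,0,0,0,0,1,-0.0063,0.2404,0,0,0,0,1,-0.0063,0.2404,0,0,0,0,1,-0.0063,0.2404,0,0,0,0,1,-0.0063,0.2404,0.0265,0,0,0,1,-0.0063,0.2404,0.0265,0,0,0,1,-0.0063,0.2404,0.0265,0,0,0,1]'
python3 - <<'E'
from h import *
c=camera('wrist'); save(c,'w6'); print(get_obs()['eef_pos'])
E
```

```text
time_s: 18.25
eef_pos: [0.6293, 0.0814, 0.1112]
eef_rot: [-0.0, 0.002, 1.0, -0.0]
wrist_force: [0.7, 0.4, -0.5]
opening: 0.273
grasp_force: 59.1
[0.6297703  0.08148543 0.11176082]
```

View pics/w6.png

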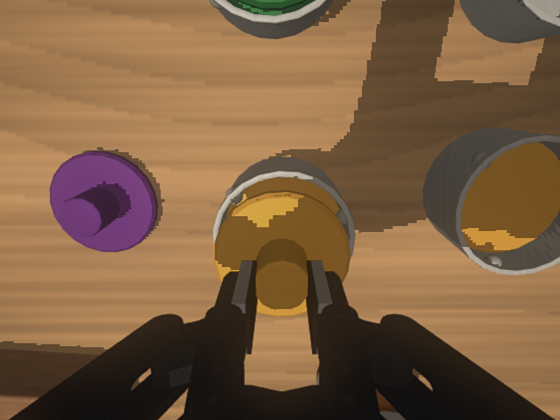

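The yellow lid at (283,250) is over its mouth. Same trim, lower and release.

```bash
python3 -m jog '[0.0013,0.0012,0.007,0,0,0,1,0.0013,0.0012,0.014,0,0,0,1,0.0013,0.0012,0.021,0,0,0,1,0.0013,0.0012,0.021,0,0,0,1]'; python3 -m jog '[0,0,0,0,0,0,0.4,0,0,0,0,0,0,0.4,0,0,0,0,0,0,0.4,0,0,-0.03,0,0,0,0.4,0,0,-0.08,0,0,0,0.4,0,0,-0.115,0,0,0,0.4,0,0,-0.115,0,0,0,0.4]'
python3 - <<'E'
from h import *
c=camera('wrist'); s=camera('scene');t=camera('top'); print(get_obs()['eef_pos'])
print(locate(c,'lid','Y',.6265,.083,.041),locate(s,'lid','y',.6265,.083,.041))
for k,col,x,y in [('lid','y',.6037,-.28)]: print(k,[locate(q,k,col,x,y) for q in (t,s)])
E
```

```text
time_s: 18.8
eef_pos: [0.6281, 0.0835, 0.09]
eef_rot: [-0.0, 0.001, 1.0, -0.0]
wrist_force: [-0.2, -0.9, 2.4]
opening: 0.265
grasp_force: 59.4
time_s: 19.68
eef_pos: [0.6303, 0.0836, 0.2096]
eef_rot: [0.004, 0.001, 1.0, -0.0]
wrist_force: [-0.8, -0.7, 0.1]
opening: 0.599
grasp_force: 0.0
[0.6272716  0.08359268 0.20405737]
(np.float64(0.6258), np.float64(0.0838), np.int32(5557), 5612) (np.float64(0.6327), np.float64(0.0777), np.int32(218), 486)
lid [(np.float64(0.6037), np.float64(-0.2805), np.int32(495), 527), (np.float64(0.6035), np.float64(-0.2818), np.int32(338), 551)]
```

```bash
python3 -m jog '[0.0226,-0.3636,0,0,0,0,0.4,0.0226,-0.3636,0,0,0,0,0.4,0.0226,-0.3636,0,0,0,0,0.4,0.0226,-0.3636,0,0,0,0,0.4,0.0226,-0.3636,0,0,0,0,0.4,0.0226,-0.3636,0,0,0,0,0.4,0.0226,-0.3636,0,0,0,0,0.4,0.0226,-0.3636,0.06,0,0,0,0.4,0.0226,-0.3636,0.12,0,0,0,0.4,0.0226,-0.3636,0.159,0,0,0,0.4,0.0226,-0.3636,0.159,0,0,0,0.4,0.0226,-0.3636,0.159,0,0,0,0.4]'; python3 -m jog '[0,0,0,0,0,0,1,0,0,0,0,0,0,1,0,0,0,0,0,0,1,0,0,0,0,0,0,1,0,0,0,0,0,0,1]'; python3 -m jog '[0,0,-0.04,0,0,0,1,0,0,-0.09,0,0,0,1,0,0,-0.09,0,0,0,1,0,0,-0.09,0,0,0,1,0,0,-0.09,0,0,0,1]'; python3 -c "
from bench import *
print(get_obs()['eef_pos'])"
```

```text
time_s: 21.32
eef_pos: [0.6055, -0.2797, 0.0474]
eef_rot: [0.0, 0.001, 1.0, -0.0]
wrist_force: [0.5, -0.6, 0.1]
opening: 0.601
grasp_force: 0.0
time_s: 21.95
eef_pos: [0.6061, -0.2808, 0.0493]
eef_rot: [0.002, 0.001, 1.0, -0.001]
wrist_force: [-0.9, 1.4, 5.8]
opening: 0.271
grasp_force: 58.5
time_s: 22.58
eef_pos: [0.6037, -0.2794, 0.1348]
eef_rot: [-0.001, 0.001, 1.0, 0.001]
wrist_force: [-0.4, 0.2, -2.1]
opening: 0.268
grasp_force: 58.9
[ 0.60369353 -0.27939013  0.13475476]
```

```bash
python3 -m jog '[-0.0056,0.4984,-0.03,0,0,0,1,-0.0056,0.4984,-0.03,0,0,0,1,-0.0056,0.4984,-0.03,0,0,0,1,-0.0056,0.4984,-0.03,0,0,0,1,-0.0056,0.4984,-0.03,0,0,0,1,-0.0056,0.4984,-0.03,0,0,0,1,-0.0056,0.4984,-0.03,0,0,0,1,-0.0056,0.4984,-0.03,0,0,0,1,-0.0056,0.4984,-0.03,0,0,0,1,-0.0056,0.4984,0,0,0,0,1,-0.0056,0.4984,0.025,0,0,0,1,-0.0056,0.4984,0.025,0,0,0,1,-0.0056,0.4984,0.025,0,0,0,1]'
python3 - <<'E'
from h import *
c=camera('wrist'); save(c,'w7'); print(get_obs()['eef_pos'])
E
```

```text
time_s: 24.2
eef_pos: [0.6117, 0.2177, 0.1116]
eef_rot: [-0.0, 0.002, 1.0, -0.0]
wrist_force: [-0.3, 0.3, 0.2]
opening: 0.267
grasp_force: 59.2
[0.61218305 0.21793991 0.11229951]
```

View pics/w7.png

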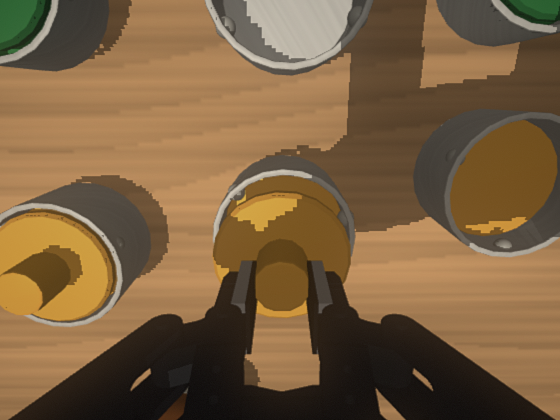

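This yellow lid at (283,250) is also aligned, so lower and release. Then I'll locate the tamper.

```bash
python3 -m jog '[0.0017,0.001,0.008,0,0,0,1,0.0017,0.001,0.016,0,0,0,1,0.0017,0.001,0.0225,0,0,0,1,0.0017,0.001,0.0225,0,0,0,1]'; python3 -m jog '[0,0,0,0,0,0,0.4,0,0,0,0,0,0,0.4,0,0,0,0,0,0,0.4,0,0,-0.03,0,0,0,0.4,0,0,-0.08,0,0,0,0.4,0,0,-0.115,0,0,0,0.4,0,0,-0.115,0,0,0,0.4]'
python3 - <<'E'
from h import *
c=camera('wrist'); s=camera('scene');t=camera('top'); print(get_obs()['eef_pos'])
print(locate(c,'lid','Y',.6083,.219,.041),locate(s,'lid','y',.6083,.219,.041))
print(locate(s,'lid','y',.6265,.083,.041),[locate(q,'lid','g',.4745,.077,.041) for q in (t,s)],[locate(q,'lid','g',.4615,.345,.041) for q in (t,s)])
for q in (t,s):
  for n in ('tamper_mid','coaster'): print([(np.array(r['xyz']).round(4),round(r['confidence'],2)) for r in spot_in(q,n)][:2])
  f=q['frame']; h=cv2.cvtColor(f,cv2.COLOR_RGB2HSV); u,v=proj(q,(.466,-.308,.05)).round().astype(int); print(u,v,h[v-4:v+5,u-6:u+7:3].tolist() if 0 else '')
  print(locate(q,'handle','w',.466,-.308))
E
```

```text
time_s: 24.75
eef_pos: [0.6099, 0.2193, 0.0887]
eef_rot: [0.0, 0.001, 1.0, -0.0]
wrist_force: [0.4, -0.0, 2.5]
opening: 0.265
grasp_force: 59.4
time_s: 25.62
eef_pos: [0.6118, 0.2199, 0.2081]
eef_rot: [0.004, 0.001, 1.0, 0.001]
wrist_force: [-0.2, 0.0, -0.1]
opening: 0.6
grasp_force: 0.0
[0.60889343 0.21929478 0.20252899]
(np.float64(0.6075), np.float64(0.221), np.int32(5588), 5662) (np.float64(0.6146), np.float64(0.2142), np.int32(192), 447)
(np.float64(0.6329), np.float64(0.0781), np.int32(212), 486) [(np.float64(0.4738), np.float64(0.0763), np.int32(546), 582), (np.float64(0.4725), np.float64(0.0765), np.int32(326), 395)] [None, (np.float64(0.4625), np.float64(0.3424), np.int32(265), 352)]
[(array([ 0.466 , -0.3067,  0.0151]), 0.88)]
[(array([ 0.5589, -0.4011,  0.0029]), 0.79)]
389 245 
(np.float64(0.46), np.float64(-0.3018), np.int32(49), 158)
[(array([ 0.4754, -0.3114,  0.019 ]), 0.58)]
[(array([ 0.552 , -0.4049,  0.0044]), 0.88)]
163 223 
(np.float64(0.4733), np.float64(-0.3078), np.int32(41), 241)
```

```bash
python3 -m jog '[0.141,-0.5263,0,0,0,0,0.4,0.141,-0.5263,0,0,0,0,0.4,0.141,-0.5263,0,0,0,0,0.4,0.141,-0.5263,0,0,0,0,0.4,0.141,-0.5263,0,0,0,0,0.4,0.141,-0.5263,0,0,0,0,0.4,0.141,-0.5263,0,0,0,0,0.4,0.141,-0.5263,0,0,0,0,0.4,0.141,-0.5263,0,0,0,0,0.4,0.141,-0.5263,0,0,0,0,0.4,0.141,-0.5263,0,0,0,0,0.4]'
python3 - <<'E'
from h import *
c=camera('wrist'); save(c,'w8'); print(get_obs()['eef_pos'])
for n in ('tamper_mid','coaster'): print([(np.array(r['xyz']).round(4),proj(c,r['xyz']).round(),round(r['confidence'],2)) for r in spot_in(c,n)][:2])
E
```

```text
time_s: 27.35
eef_pos: [0.4672, -0.3059, 0.2031]
eef_rot: [-0.0, 0.001, 1.0, 0.001]
wrist_force: [-1.2, -0.2, 0.2]
opening: 0.596
grasp_force: 0.0
[ 0.4675026  -0.30543176  0.20320212]
[(array([ 0.4554, -0.3111,  0.0114]), array([274., 175.]), 0.89)]
[(array([ 5.453e-01, -4.081e-01, -1.000e-04]), array([181., 259.]), 0.69)]
```

View pics/w8.png

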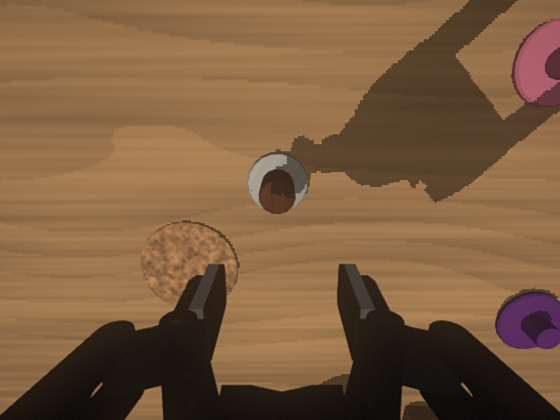

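The tamper foot is centred at about (279,183), the handle top at about (277,197), and the coaster at about (190,264).

Run:
```python
from h import *
c=camera('wrist')
print(unproj(c,(279,183),.014),unproj(c,(277,196),.06),unproj(c,(190,264),.004))
for x in (.458,.462,.466):print(x,[ring(c,x,-.307,r,z)[[0,12,24,36]].round().tolist() for r,z in((.028,.014),(.015,.06))])
print(ring(c,.557,-.402,.05,.004)[[0,12,24,36]].round().tolist())
```

```text
[ 0.46273548 -0.30574283  0.014     ] [ 0.4619788  -0.30710708  0.06      ] [ 0.55025728 -0.39714514  0.004     ]
0.458 [[[278.0, 207.0], [308.0, 177.0], [275.0, 147.0], [247.0, 181.0]], [[277.0, 209.0], [296.0, 190.0], [276.0, 172.0], [258.0, 193.0]]]
0.462 [[[278.0, 211.0], [308.0, 181.0], [275.0, 152.0], [247.0, 185.0]], [[277.0, 214.0], [296.0, 195.0], [276.0, 177.0], [258.0, 198.0]]]
0.466 [[[278.0, 215.0], [308.0, 185.0], [275.0, 156.0], [247.0, 189.0]], [[277.0, 219.0], [296.0, 200.0], [276.0, 182.0], [258.0, 203.0]]]
[[190.0, 312.0], [234.0, 268.0], [178.0, 225.0], [138.0, 274.0]]
```

```bash
python3 -m jog '[0.006,-0.001,0.05,0,0,0,0.3,0.006,-0.001,0.11,0,0,0,0.3,0.006,-0.001,0.15,0,0,0,0.3,0.006,-0.001,0.157,0,0,0,0.3,0.006,-0.001,0.157,0,0,0,0.3,0.006,-0.001,0.157,0,0,0,0.3]'; python3 -m jog '[0,0,0,0,0,0,1,0,0,0,0,0,0,1,0,0,0,0,0,0,1,0,0,0,0,0,0,1,0,0,0,0,0,0,1]'; python3 -c "
from bench import *
print(get_obs()['eef_pos'])"; python3 -m jog '[0,0,-0.06,0,0,0,1,0,0,-0.12,0,0,0,1,0,0,-0.13,0,0,0,1,0,0,-0.13,0,0,0,1,0,0,-0.13,0,0,0,1]'; python3 -c "
from bench import *
print(get_obs()['eef_pos'])"
```

```text
time_s: 28.3
eef_pos: [0.4629, -0.3086, 0.049]
eef_rot: [0.001, 0.001, 1.0, -0.001]
wrist_force: [0.0, 0.0, 0.8]
opening: 0.702
grasp_force: 0.0
time_s: 28.92
eef_pos: [0.4622, -0.3084, 0.0484]
eef_rot: [0.001, 0.001, 1.0, -0.001]
wrist_force: [-1.0, 0.0, 6.6]
opening: 0.341
grasp_force: 58.8
[ 0.46223012 -0.30842888  0.04835464]
time_s: 29.55
eef_pos: [0.4602, -0.3064, 0.1743]
eef_rot: [-0.002, 0.001, 1.0, 0.002]
wrist_force: [-0.0, 0.5, -2.7]
opening: 0.336
grasp_force: 60.4
[ 0.46024679 -0.3063761   0.17431187]
```

```bash
python3 -m jog '[-0.013,0.3834,0,0,0,0,1,-0.013,0.3834,0,0,0,0,1,-0.013,0.3834,0,0,0,0,1,-0.013,0.3834,0,0,0,0,1,-0.013,0.3834,0,0,0,0,1,-0.013,0.3834,0,0,0,0,1,-0.013,0.3834,0,0,0,0,1,-0.013,0.3834,0,0,0,0,1,-0.013,0.3834,0.02,0,0,0,1,-0.013,0.3834,0.035,0,0,0,1,-0.013,0.3834,0.035,0,0,0,1]'; python3 -c "
from h import *
save(camera('wrist'),'w9');print(get_obs()['eef_pos'])"
```

```text
time_s: 30.92
eef_pos: [0.4741, 0.0747, 0.14]
eef_rot: [-0.002, 0.002, 1.0, 0.0]
wrist_force: [0.5, 0.7, -2.8]
opening: 0.338
grasp_force: 61.0
[0.47483979 0.07485944 0.14099908]
```

View pics/w9.png

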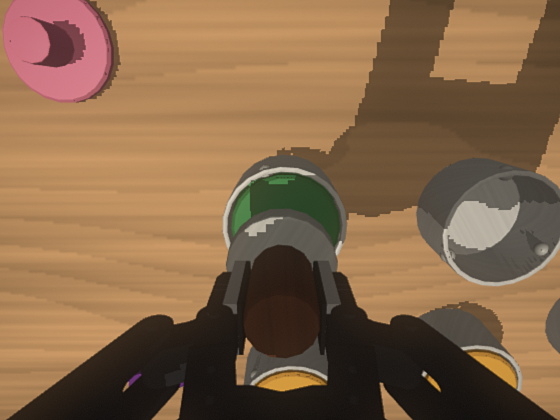

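The tamper foot, at (282,240), is over the lid. I'll trim 2 mm in y and press.

```bash
python3 -m jog '[0.0005,0.002,0.008,0,0,0,1,0.0005,0.002,0.013,0,0,0,1,0.0005,0.002,0.017,0,0,0,1,0.0005,0.002,0.02,0,0,0,1,0.0005,0.002,0.023,0,0,0,1,0.0005,0.002,0.026,0,0,0,1,0.0005,0.002,0.029,0,0,0,1,0.0005,0.002,0.0315,0,0,0,1,0.0005,0.002,0.0335,0,0,0,1,0.0005,0.002,0.0335,0,0,0,1]'
```

```text
time_s: 32.22
eef_pos: [0.4749, 0.0779, 0.1096]
eef_rot: [-0.0, 0.001, 1.0, -0.0]
wrist_force: [-7.2, 0.1, 13.8]
opening: 0.335
grasp_force: 63.3
```

Force is 14 N with z at the home height of 0.110, so it snapped. Next is the near yellow tin.

```bash
python3 -m jog '[0,0,-0.05,0,0,0,1,0,0,-0.066,0,0,0,1,-0.1513,0.005,-0.066,0,0,0,1,-0.1513,0.005,-0.066,0,0,0,1,-0.1513,0.005,-0.066,0,0,0,1,-0.1513,0.005,-0.066,0,0,0,1,-0.1513,0.005,-0.05,0,0,0,1,-0.1513,0.005,-0.03,0,0,0,1,-0.1513,0.005,-0.03,0,0,0,1]'
python3 - <<'E'
from h import *
c=camera('wrist'); save(c,'w10'); s=camera('scene'); t=camera('top'); print(get_obs()['eef_pos'])
for z in (.026,.041): print(z,[locate(q,'lid','g',.4745,.077,z) for q in (t,s)])
E
```

```text
time_s: 33.35
eef_pos: [0.6233, 0.0826, 0.1349]
eef_rot: [-0.003, 0.001, 1.0, 0.0]
wrist_force: [-0.4, 0.7, -3.4]
opening: 0.335
grasp_force: 61.2
[0.62614643 0.08247517 0.13853537]
0.026 [(np.float64(0.4725), np.float64(0.0702), np.int32(388), 566), (np.float64(0.4631), np.float64(0.0804), np.int32(232), 386)]
0.041 [(np.float64(0.4711), np.float64(0.0689), np.int32(388), 581), (np.float64(0.4811), np.float64(0.0724), np.int32(232), 399)]
```

```bash
python3 -m jog '[0,0.0005,0.008,0,0,0,1,0,0.0005,0.012,0,0,0,1,0,0.0005,0.015,0,0,0,1,0,0.0005,0.018,0,0,0,1,0,0.0005,0.021,0,0,0,1,0,0.0005,0.024,0,0,0,1,0,0.0005,0.027,0,0,0,1,0,0.0005,0.0295,0,0,0,1,0,0.0005,0.0315,0,0,0,1,0,0.0005,0.0315,0,0,0,1]'
```

```text
time_s: 34.75
eef_pos: [0.6266, 0.083, 0.1096]
eef_rot: [0.0, 0.001, 1.0, -0.0]
wrist_force: [-8.2, -0.1, 17.2]
opening: 0.34
grasp_force: 63.3
```

```bash
python3 -m jog '[0,0,-0.05,0,0,0,1,0,0,-0.066,0,0,0,1,0.0189,0.1363,-0.066,0,0,0,1,0.0189,0.1363,-0.066,0,0,0,1,0.0189,0.1363,-0.066,0,0,0,1,0.0189,0.1363,-0.066,0,0,0,1,0.0189,0.1363,-0.05,0,0,0,1,0.0189,0.1363,-0.03,0,0,0,1,0.0189,0.1363,-0.03,0,0,0,1,0.0189,0.1363,-0.03,0,0,0,1]'; python3 -c "
from h import *
print(get_obs()['eef_pos'])"
```

```text
time_s: 36.0
eef_pos: [0.6077, 0.2187, 0.1363]
eef_rot: [-0.0, 0.002, 1.0, -0.0]
wrist_force: [0.6, 0.9, -2.6]
opening: 0.331
grasp_force: 61.2
[0.60766252 0.21866239 0.13633206]
```

```bash
python3 -m jog '[0,0.0005,0.006,0,0,0,1,0,0.0005,0.01,0,0,0,1,0,0.0005,0.013,0,0,0,1,0,0.0005,0.016,0,0,0,1,0,0.0005,0.019,0,0,0,1,0,0.0005,0.022,0,0,0,1,0,0.0005,0.025,0,0,0,1,0,0.0005,0.0275,0,0,0,1,0,0.0005,0.0295,0,0,0,1,0,0.0005,0.0295,0,0,0,1]'
```

```text
time_s: 37.25
eef_pos: [0.6079, 0.22, 0.1097]
eef_rot: [0.0, 0.001, 1.0, -0.0]
wrist_force: [-6.8, -1.8, 14.3]
opening: 0.333
grasp_force: 63.4
```

```bash
python3 -m jog '[0,0,-0.05,0,0,0,1,0,0,-0.066,0,0,0,1,0.147,0.125,-0.066,0,0,0,1,0.147,0.125,-0.066,0,0,0,1,0.147,0.125,-0.066,0,0,0,1,0.147,0.125,-0.066,0,0,0,1,0.147,0.125,-0.066,0,0,0,1,0.147,0.125,-0.05,0,0,0,1,0.147,0.125,-0.03,0,0,0,1,0.147,0.125,-0.03,0,0,0,1,0.147,0.125,-0.03,0,0,0,1]'; python3 -c "
from h import *
print(get_obs()['eef_pos'])"
```

```text
time_s: 38.62
eef_pos: [0.4616, 0.3445, 0.1371]
eef_rot: [-0.0, 0.002, 1.0, -0.0]
wrist_force: [-0.5, 0.1, -2.8]
opening: 0.338
grasp_force: 61.3
[0.46162634 0.3445262  0.13710566]
```

```bash
python3 -m jog '[0,0.0005,0.006,0,0,0,1,0,0.0005,0.01,0,0,0,1,0,0.0005,0.013,0,0,0,1,0,0.0005,0.016,0,0,0,1,0,0.0005,0.019,0,0,0,1,0,0.0005,0.022,0,0,0,1,0,0.0005,0.025,0,0,0,1,0,0.0005,0.0275,0,0,0,1,0,0.0005,0.0302,0,0,0,1,0,0.0005,0.0302,0,0,0,1]'; python3 -m jog '[0,0,-0.05,0,0,0,1,0,0,-0.085,0,0,0,1,0,-0.1,-0.085,0,0,0,1,0,-0.1,-0.085,0,0,0,1,0,-0.3,-0.085,0,0,0,1,0,-0.3,-0.085,0,0,0,1,0,-0.3,-0.085,0,0,0,1,0,-0.48,-0.085,0,0,0,1,0,-0.48,-0.085,0,0,0,1,0,-0.48,-0.085,0,0,0,1,0,-0.48,-0.085,0,0,0,1,0,-0.48,-0.085,0,0,0,1]'
python3 - <<'E'
from h import *
s=camera('scene'); t=camera('top'); print(get_obs()['eef_pos'])
a=cv2.resize(t['frame'][160:280,120:280],(560,420),interpolation=cv2.INTER_CUBIC);b=s['frame']
b=cv2.resize(b[150:265,270:430],(585,420),interpolation=cv2.INTER_CUBIC)
cv2.imwrite('pics/chk.png',cv2.resize(np.hstack([a,b])[:,:,::-1],(800,294)))
for z in (.026,.041):
  for col,x,y in (('g',.4745,.077),('g',.461,.345),('y',.6265,.083),('y',.608,.2193)): print(z,col,[locate(q,'lid',col,x,y,z) for q in (t,s)])
E
```

```text
time_s: 39.88
eef_pos: [0.4612, 0.3459, 0.1096]
eef_rot: [0.0, 0.001, 1.0, -0.0]
wrist_force: [-7.5, -4.4, 17.6]
opening: 0.337
grasp_force: 63.9
time_s: 41.38
eef_pos: [0.4594, -0.1344, 0.1917]
eef_rot: [-0.0, 0.002, 1.0, 0.0]
wrist_force: [-0.9, 1.1, -2.9]
opening: 0.335
grasp_force: 61.5
[ 0.45958827 -0.13301107  0.19176179]
0.026 g [(np.float64(0.475), np.float64(0.0772), np.int32(528), 565), (np.float64(0.4632), np.float64(0.0803), np.int32(229), 386)]
0.026 g [(np.float64(0.463), np.float64(0.347), np.int32(505), 573), (np.float64(0.4496), np.float64(0.3515), np.int32(191), 342)]
0.026 y [(np.float64(0.6282), np.float64(0.0831), np.int32(463), 533), (np.float64(0.6225), np.float64(0.0826), np.int32(121), 474)]
0.026 y [(np.float64(0.6105), np.float64(0.2206), np.int32(457), 536), (np.float64(0.596), np.float64(0.2056), np.int32(46), 434)]
0.041 g [(np.float64(0.4737), np.float64(0.0759), np.int32(528), 580), (np.float64(0.4812), np.float64(0.0723), np.int32(229), 400)]
0.041 g [(np.float64(0.4618), np.float64(0.3418), np.int32(505), 590), (np.float64(0.4679), np.float64(0.3389), np.int32(191), 354)]
0.041 y [(np.float64(0.6247), np.float64(0.0817), np.int32(463), 547), (np.float64(0.6378), np.float64(0.0746), np.int32(121), 491)]
0.041 y [(np.float64(0.6073), np.float64(0.2172), np.int32(457), 551), (np.float64(0.6118), np.float64(0.1955), np.int32(46), 448)]
```

View pics/chk.png

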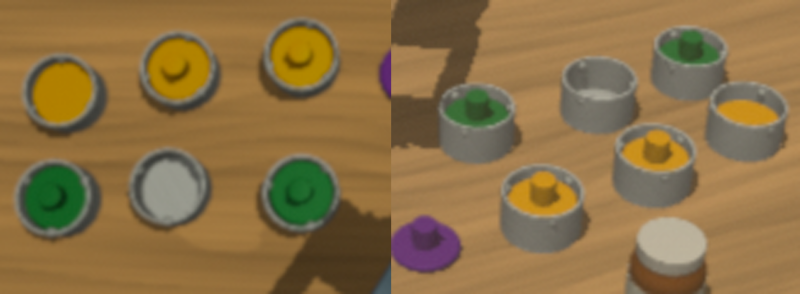

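All four lids sit fully below the rims; the spare yellow tin and the empty tin are open. On to parking the tamper on the coaster.

```bash
python3 -m jog '[-0.096,-0.267,0,0,0,0,1,-0.096,-0.267,0,0,0,0,1,-0.096,-0.267,0,0,0,0,1,-0.096,-0.267,0,0,0,0,1,-0.096,-0.267,0,0,0,0,1,-0.096,-0.267,0,0,0,0,1,-0.096,-0.267,0.05,0,0,0,1,-0.096,-0.267,0.09,0,0,0,1,-0.096,-0.267,0.115,0,0,0,1,-0.096,-0.267,0.115,0,0,0,1,-0.096,-0.267,0.115,0,0,0,1]'
python3 - <<'E'
from h import *
c=camera('wrist'); save(c,'w11'); print(get_obs()['eef_pos'])
print(ring(c,.555,-.4,.05,.004)[[0,12,24,36]].round().tolist())
E
```

```text
time_s: 42.85
eef_pos: [0.5563, -0.4008, 0.0786]
eef_rot: [0.001, 0.0, 1.0, -0.001]
wrist_force: [-0.5, 0.1, -0.9]
opening: 0.336
grasp_force: 61.7
[ 0.55645976 -0.40141529  0.07922694]
[[281.0, 306.0], [364.0, 232.0], [274.0, 152.0], [199.0, 242.0]]
```

View pics/w11.png

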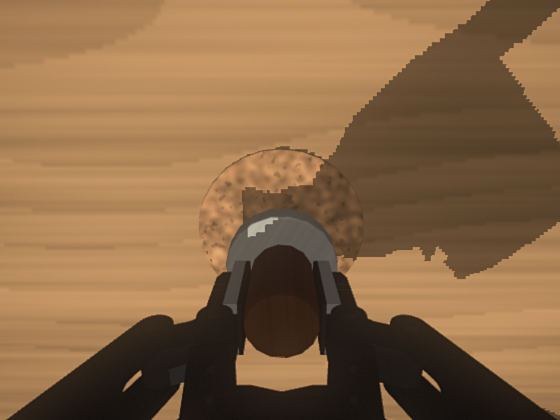

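The coaster spans columns 199–362 with its top at row 148, so its centre is about (0.554, -0.400). I'll lower onto it.

```bash
python3 -m jog '[0.002,0.001,0.01,0,0,0,1,0.002,0.001,0.018,0,0,0,1,0.002,0.001,0.023,0,0,0,1,0.002,0.001,0.025,0,0,0,1,0.002,0.001,0.0265,0,0,0,1,0.002,0.001,0.0265,0,0,0,1,0.002,0.001,0.0265,0,0,0,1]'
```

```text
time_s: 43.78
eef_pos: [0.5528, -0.4003, 0.0525]
eef_rot: [-0.001, 0.001, 1.0, 0.0]
wrist_force: [-7.2, 5.9, 11.6]
opening: 0.335
grasp_force: 63.3
```

Contact at the expected height. Release, rise and check.

```bash
python3 -m jog '[0,0,-0.001,0,0,0,0.4,0,0,-0.001,0,0,0,0.3,0,0,-0.001,0,0,0,0.3,0,0,-0.001,0,0,0,0.3,0,0,-0.04,0,0,0,0.3,0,0,-0.09,0,0,0,0.3,0,0,-0.15,0,0,0,0.3,0,0,-0.2,0,0,0,0.3,0.1,0.1,-0.2,0,0,0,0.3,0.1,0.2,-0.2,0,0,0,0.3,0.1,0.2,-0.2,0,0,0,0.3,0.1,0.2,-0.2,0,0,0,0.3]'
python3 - <<'E'
from h import *
s=camera('scene'); t=camera('top'); save(s,'end')
for q in (t,s):
  for n in ('tamper_mid','coaster'): print([(np.array(r['xyz']).round(4),round(r['confidence'],2)) for r in spot_in(q,n)][:2])
E
```

```text
time_s: 45.28
eef_pos: [0.4525, -0.198, 0.2505]
eef_rot: [0.0, 0.001, 1.0, 0.0]
wrist_force: [0.3, 0.5, 1.1]
opening: 0.697
grasp_force: 0.0
[]
[(array([ 0.591 , -0.4304,  0.004 ]), 0.42)]
[(array([ 0.5665, -0.3983,  0.0209]), 0.93), (array([ 0.5669, -0.4087,  0.01  ]), 0.33)]
[(array([ 0.5685, -0.4077,  0.0084]), 0.85)]
```

View pics/end.png

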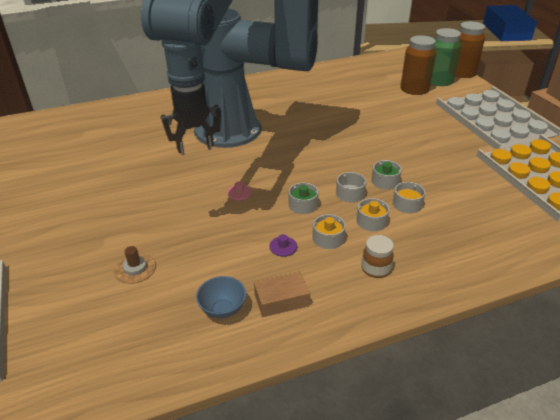

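The tamper stands upright on the coaster at (133,262). All four lids are home, and the jar, box and bowl haven't been touched.

```bash
python3 -c "
from bench import *
print(hand_in())"
```

```text
the job is handed in; nothing more can be done
None
```

The job is handed in: all four lids present (two yellow, two green) were pressed home with the tamper in tins of their own colour, the spare yellow tin and the empty tin stay open, and the tamper stands upright on the coaster.

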